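Unclip the power pack's filter cover

TASK

Open the filter housing on the small hydraulic power pack so that its filter can be checked: squeeze the cover's two upright snap tabs together, lift the cover straight off, and set it down flat on its skirt in the empty part of the steel tray, without dropping it. Leave the jar in the tray standing where it is.

Things in the scene. Friction and masses are not known exactly. Their poses are not given: they have to be found in the camera images.
- pack: small hydraulic power pack bolted down: black steel tank 280 x 200 x 90 mm high, finned blue motor lying along y on its far part (top 162 mm above the bench), and on its near part the grey filter housing, 138 x 104 mm, 50 mm high above the tank, its middle 45 mm towards -x from the pack's origin. Origin: centre of the tank's underside, on the bench. z up, the motor lies to +x. A small loose chisel lies on the tank beside the housing (no part of the job).
- cover: the clip-on filter cover: light grey plastic cap 150 (x) x 116 (y) mm, 34 mm from the lower edge of its skirt to its flat top, about 0.28 kg with its tabs, open below. Origin: centre of the skirt's lower edge. Clipped on, this origin is 110 mm above the pack's origin (bench) and 45 mm towards -x, axes parallel to the pack's. It has about 2 mm of side play. It must rise 30 mm straight up for the skirt to clear the housing. Off the housing it stands flat on its skirt.
- cover_grip (a point): the point half-way between the two finger tabs, 24 mm above the cover's flat top and 58 mm above the cover's origin; axes those of the cover. The two tabs are upright plates, each 40 mm wide (along x), 5 mm thick, standing 40 mm above the cover's flat top, facing each other across the middle at +y and -y; 64 mm over their outer faces when free, 44 mm when squeezed home. Fingers go down outside the tabs, closing along the cover's y, and must stay above the flat top.
- tab_left (a joint): how far the +y tab is squeezed in towards the middle: 0 free, 0.010 m home. Sprung: 3 N to start, 8 N at home. A hook on its lower end catches 6 mm under the housing's rim, and is free when the tab is in by 8 mm or more. Holding both tabs squeezed with 20 to 40 N also carries the cover.
- tab_right (a joint): the same for the -y tab.
- tray: plain steel parts tray 200 (x) x 300 (y) mm, outer sizes, rim 25 mm high, wall and floor 5 mm thick, fixed to the bench. Origin: centre of its underside, on the bench; z up. The jar stands in its +y end; the rest is empty.
- jar_mid (a point): middle (37 mm up) of a closed glass jar, 60 mm in diameter and 75 mm high, standing loose in the tray.
There are look-alikes about, which are no part of the job. Leave any blue or red look-alike of the part that bears jar_mid alone.

How it is judged (in metres and radians):
On the way, in this order (a step that is already met when the one before it is completed fails the run):
1. both tabs are squeezed in (at least 6 mm each) with the cover still down on the housing (value of joint each of tab_left, tab_right above 0.006 m and z of cover in the frame of pack between 0.106 and 0.114 m), for 0.05 s.
2. the cover is lifted clear of the housing (z of cover in the frame of pack above 0.145 m and angle between cover's own z axis and vertical below 0.35 rad), for 0.1 s.
At the end, for the whole second after the job is handed in: The cover is let go and at rest inside the tray, right way up and flat on the tray's floor (skirt within 6 mm of the floor, tilt under 3.4 degrees), and the jar stands upright (x of cover_grip in the frame of tray between -0.095 and 0.095 m and y of cover_grip in the frame of tray between -0.145 and 0.145 m and z of cover in the frame of tray between 0.001 and 0.011 m and angle between cover's own z axis and vertical below 0.06 rad and linear speed of cover below 0.02 m/s and angle between jar_mid's own z axis and vertical below 0.1 rad); the robot touches nothing.
It fails at once if the cover is dropped: away from the housing (more than 80 mm), more than 15 mm above the tray's floor, and not held by the fingers (distance of cover from where it was at the start of the episode above 0.08 m and z of cover in the frame of tray above 0.02 m and contact force between the fingers and cover below 0.3 N).
It fails at once if the jar is shifted by more than 30 mm or knocked over (distance of jar_mid from where it was at the start of the episode above 0.03 m or angle between jar_mid's own z axis and vertical above 0.5 rad).
It also fails if it takes over 42 s, if anything falls off the work surface, if the arm or the gripper's body presses on something with over 40 N, if the wrist force passes 120 N, or if a joint passes its speed limit or range.

ROBOT

A 6-joint arm with a two-finger parallel gripper is mounted at the origin on the work surface. World frame = base frame: x ahead of the robot, y to its left, z up, the work surface at z = 0. Lengths are in mm, angles in rad, forces in N, time in s.
With the tool pointing down it reaches from about 150 to 775 mm from the base axis. Payload 6.1 kg.
Tool frame: the origin (TCP) lies midway between the tips of the shut fingers; the grasp point (between the pads) lies 19 mm behind it (manip.grip_point_offset is the z of the grasp point in the tool frame, in mm); z points along the fingers, x is the direction in which the jaws open and shut, and the axes are right-handed (so a half turn about z gives the same grasp; the last joint's range is limited). The gripper opens to 85 mm and grips with 20 to 120 N. Pads are 22 mm wide; open, the fingers measure 114 mm over their backs; the gripper's body (76 mm by 85 mm) begins 54 mm behind the grasp point. The pads swing forward as they close: fully open they stand 13 mm farther back than shut.
Start: joints at [0, 0.126, -0.04, 1.405, 0, 1.571], TCP at [524.984, -0, 231.295] pointing down, gripper open.
Joint ranges: [-2.72, 2.72], [-0.95, 1.95], [-1.27, 1.35], [-1.78, 2.02], [-1.46, 1.47], [-3.14, 3.14]. Speed limits (rad/s): [2.39, 2.39, 3.01, 3.14, 3.14, 3.14].

INTERFACE

Orientations are given as [roll, pitch, yaw] about the fixed x, y, z axes, in that order (R = Rz(yaw) Ry(pitch) Rx(roll)).
In Python, from plant import sensors, vision, job_done, manip gives the robot as it stands. The module is installed in compiled form; this text tells all that it offers.
- The arm moves only by the tool step_arm, never from a script. Its argument "commands" is one flat list of numbers, 6 for each row, row after row: the shift along the tool's x, y, z in cm, then the turn, a rotation vector about the tool's x, y, z in rad. In form: [tx, ty, tz, ax, ay, az, tx, ty, tz, ax, ay, az, ...]. A call has 1 to 20 rows; each row is the pose to reach, as a shift and turn from the pose measured when the call began, along the tool's axes at that moment; what a row does not reach only later rows make up. A row lasts 1/10 s, in which the tool goes at most 50 mm and 8.59 degrees, less where a joint would pass 70% of its speed; a pose out of reach is approached as far as the arm can. A call with a gripper value outside its range is refused whole. "grip" is the finger opening in cm, from 0 to 8.54, set as the call begins (left out, the last holds). The fingers move at their own pace and stop on an object; "newtons" is the grip in N (left out, the last holds). Time passes only in rows, so rows that repeat a pose let the fingers close. It gives the time, the measured TCP pose, the force and the opening at its end, in the units of the state.
- sensors.observe(): the state, without advancing time (a new reading comes with each control period).
- vision.camera(name): name is "scene" or "side" or "wrist"; returns (picture, depth): 400x640x3 uint8, red, green, blue; 400x640 float32, mm along the optical axis (not along the pixel's ray), 0 where there is no reading.
- vision.camera_model(name): a dict with "vertical_fov" (degrees; the focal length in pixels is half the picture's height over the tangent of half this angle, whatever the lens; pixels are square), "cx", "cy" (the principal point, pixels), "view" (4x4, takes a point from world to camera coordinates); the wrist camera has in their place "T_tool_cam" (4x4, takes a point from camera to tool coordinates, whose origin is the TCP and whose axes are the tool frame's). Camera axes: x right, y up, looking along -z (the intrinsics and any distortion apply to the point x, -y, -z); pixel columns grow to the right and rows downward; lengths in mm; the calibration is good to about 2 mm. A picture is of the moment at which its call begins: read the wrist's pose just before it. camera_model takes no time and is no camera call.
- job_done(): hands the job in, once; it reports no verdict.
The state is a dict: "t": time; "joint_positions": joint angles; "joint_vel": joint speeds; "effort": joint torques, N m; "ee_pos": TCP position; "orientation": TCP orientation; "force": force on the tool from outside, world axes, zero at the start; "wrist_torque": the same for the moment, N m; "grip_width": finger opening in mm.
Only numpy, scipy, OpenCV 4.12 (cv2) and the standard library are available. Lean on these libraries where they do the work, as an engineer would, in place of code of your own. Each camera call takes 0.05 s, during which the arm holds its last target.

## Working session

There is one attempt and no reset: what is moved stays moved. The work goes in short steps, Python scripts to look and compute and a tool call to move; the robot and the scene stay as the last step left them, time stands still between calls to the robot, and variables do not carry over. Pictures are saved under pics/ and viewed, and the job is handed in when it is done.

Besides the shell and the picture viewer there is one more tool, called after "Emit:" by a JSON object that holds its "method" and its "body", one argument or row to a line. step_arm: Moves the arm, as the interface text tells. Its arguments: {"type":"object","properties":{"commands":{"type":"array","items":{"type":"number"}},"grip":{"type":"number"},"newtons":{"type":"number"}},"required":["commands"]}

```bash
mkdir -p pics
cat > h.py <<'E'
import numpy as np, cv2
from plant import sensors, vision, job_done, manip
from scipy.spatial.transform import Rotation as R
def grab(n,tag):
    s=sensors.observe(); p,d=vision.camera(n); m=vision.camera_model(n)
    cv2.imwrite(f'pics/{tag}.png',p[:,:,::-1]); np.savez(f'{tag}.npz',p=p,d=d,pos=s['ee_pos'],ori=s['orientation'])
    return p,d,m,s
def cloud(d,m,s):
    f=200/np.tan(np.radians(m['vertical_fov'])/2)
    v,u=np.mgrid[0:400,0:640]
    P=np.stack([(u-m['cx'])/f*d,-(v-m['cy'])/f*d,-d,np.ones_like(d)],-1)
    if 'view' in m: T=np.linalg.inv(np.array(m['view']))
    else:
        W=np.eye(4);W[:3,:3]=R.from_euler('xyz',s['orientation']).as_matrix();W[:3,3]=s['ee_pos'];T=W@np.array(m['T_tool_cam'])
    Q=(P@T.T)[...,:3]; Q[d<=0]=np.nan
    return Q
E
python3 - <<'E'
from h import *
for n in ['scene','side','wrist']:
    p,d,m,s=grab(n,n+'0'); print(n,m)
print(s, manip.grip_point_offset)
E
```

```text
scene {'vertical_fov': 57.360224256746655, 'cx': 317.7561080524553, 'cy': 196.62413470034397, 'view': array([[-8.92943288e-01,  4.50157104e-01,  3.29647614e-03,
         3.95510118e+02],
       [-3.77373508e-01, -7.52520236e-01,  5.39724494e-01,
         1.94984598e+02],
       [ 2.45441480e-01,  4.80699362e-01,  8.41835259e-01,
        -1.08713166e+03],
       [ 0.00000000e+00,  0.00000000e+00,  0.00000000e+00,
         1.00000000e+00]])}
side {'vertical_fov': 42.085138279026594, 'cx': 316.2877917600244, 'cy': 199.41690883801414, 'view': array([[ 9.99408046e-01, -3.38796177e-02,  5.97733360e-03,
        -4.66174737e+02],
       [ 2.01549878e-02,  7.17406352e-01,  6.96363341e-01,
        -1.55597523e+02],
       [-2.78807009e-02, -6.95830653e-01,  7.17664523e-01,
        -1.41617073e+03],
       [ 0.00000000e+00,  0.00000000e+00,  0.00000000e+00,
         1.00000000e+00]])}
wrist {'vertical_fov': 62.96581731122573, 'cx': 317.1751469784207, 'cy': 197.92800769611804, 'T_tool_cam': array([[ 9.99999981e-01,  1.90188427e-04, -3.43423200e-05,
         2.19090595e-01],
       [ 1.71312126e-
[... 258 characters left out ...]
tions': array([-8.49605121e-06,  1.26363960e-01, -4.04789204e-02,  1.40539047e+00,
       -1.62583186e-05,  1.57078087e+00]), 'joint_vel': array([ 5.69167529e-04, -1.01207963e-03,  1.50669269e-03, -5.75535471e-04,
       -3.97123855e-05, -3.10804462e-04]), 'effort': array([-1.61755201e-03, -4.36907172e+01,  3.53606522e+01,  1.36335523e-02,
       -5.14612566e-05,  1.73892335e-06]), 'ee_pos': array([ 5.24651423e+02, -9.26179849e-03,  2.30595962e+02]), 'orientation': array([3.14157642e+00, 1.43702729e-03, 6.95849018e-06]), 'force': array([ 0.02733348,  0.09729994, -0.8097008 ]), 'wrist_torque': array([ 0.08692414, -0.02005555, -0.02591647]), 'grip_width': 85.59055338042428} -18.700000000000003
```

View pics/scene0.png

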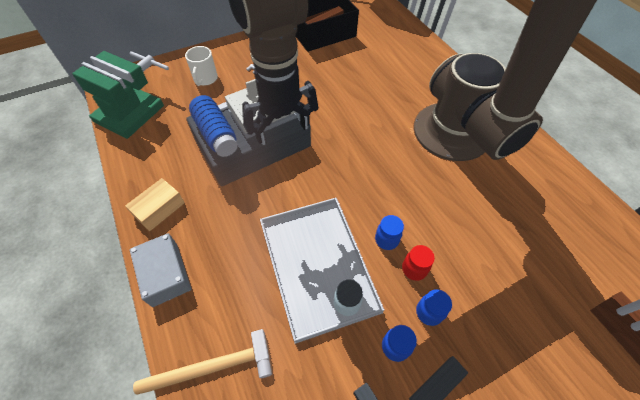

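View pics/side0.png

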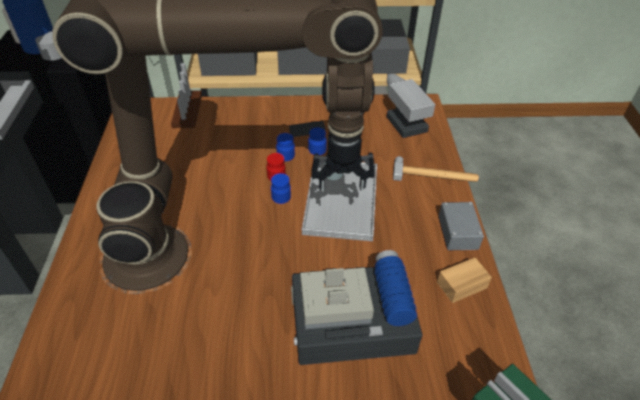

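View pics/wrist0.png

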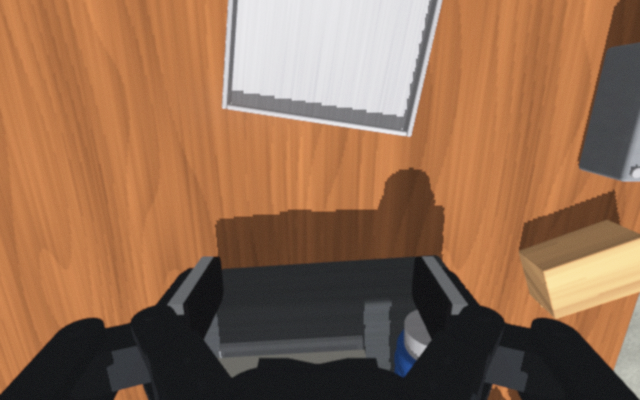

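The side picture shows the light grey cover clipped on the pack. Its tabs are at about (335,275) and (337,297), the blue motor is at (395,290) and the chisel at (360,331). The tray is at (340,205), and the glass jar is in the tray's far end, at (349,293) in the scene view. Next I'll measure positions and enlarge the crop.

Run:
```python
from h import *
z=np.load('side0.npz'); m=vision.camera_model('side'); Q=cloud(z['d'],m,None)
c=z['p'][235:375,270:440]; a=cv2.resize(c,None,fx=4.5,fy=4,interpolation=cv2.INTER_CUBIC)
cv2.imwrite('pics/crop1.png',a[:,:,::-1])
def rect(mask,n):
    P=Q[mask]; r=cv2.minAreaRect(P[:,:2].astype(np.float32)); print(n,len(P),r,'zmed',np.median(P[:,2]),'mean',P.mean(0)); print(np.round(cv2.boxPoints(r),1).tolist())
roi=np.zeros((400,640),bool); roi[255:365,285:425]=1
Z=Q[...,2]
print(np.histogram(Z[roi][np.isfinite(Z[roi])],bins=range(0,210,6)))
light=z['p'].astype(int).sum(-1)>380
rect(roi&(Z>139)&(Z<149)&light&(Q[...,0]<520),'covertop')
rect(roi&(Z>177)&(Z<192),'tabtops')
zs=np.load('scene0.npz'); ms=vision.camera_model('scene'); Qs=cloud(zs['d'],ms,None)
for (u,v) in [(349,293),(300,260),(262,218),(337,202),(297,340),(382,312),(322,270),(235,100)]: print('scene',u,v,Qs[v,u])
for (u,v) in [(335,275),(337,297),(360,331),(318,310),(340,225),(304,234),(375,239)]: print('side',u,v,Q[v,u])
```

```text
(array([2820,  195,  162,  143,  148,  158,  160,  172,  169,  160,  172,
        155,  188,  176, 1028, 1856,  392,  256,  178,  191,  167,  218,
        234,  845, 2022,  408,  720,  432,   60,   57,  100,   28,    0,
          0]), array([  0,   6,  12,  18,  24,  30,  36,  42,  48,  54,  60,  66,  72,
        78,  84,  90,  96, 102, 108, 114, 120, 126, 132, 138, 144, 150,
       156, 162, 168, 174, 180, 186, 192, 198, 204]))
covertop 1361 ((473.63848876953125, -227.4551239013672), (93.62100219726562, 119.85771942138672), 4.248578071594238) zmed 145.2502040181522 mean [ 465.30684821 -235.66527372  145.09291737]
[[422.5, -171.1999969482422], [431.3999938964844, -290.70001220703125], [524.7999877929688, -283.79998779296875], [515.9000244140625, -164.1999969482422]]
tabtops 150 ((501.5488586425781, -225.84573364257812), (39.384620666503906, 68.35857391357422), 3.908503532409668) zmed 183.67335465108374 mean [ 501.62996471 -228.19333719  183.34655929]
[[479.6000061035156, -193.10000610351562], [484.20001220703125, -261.29998779296875], [523.5, -258.6000061035156], [518.9000244140625, 
[... 163 characters left out ...]
.41861022  27.2648202 ]
scene 337 202 [429.64427911  81.01966832  27.03893343]
scene 297 340 [658.73611164 333.93697455  23.51236458]
scene 382 312 [469.67985168 361.54203487   9.05820197]
scene 322 270 [541.30862712 216.91588677   5.2149712 ]
scene 235 100 [ 558.71152936 -245.46058101  148.77411915]
side 335 275 [ 500.95432447 -197.7333688   167.95292276]
side 337 297 [ 501.75036651 -257.20938091  169.4099451 ]
side 360 331 [ 551.77325992 -304.41059969  105.17259001]
side 318 310 [ 460.00074252 -274.45520533  146.90942557]
side 340 225 [537.84051161  95.05295303   4.35895641]
side 304 234 [ 4.33855977e+02  6.79821098e+01 -1.19846273e-01]
side 375 239 [633.13035885  42.46889431   1.47417764]
```

View pics/crop1.png

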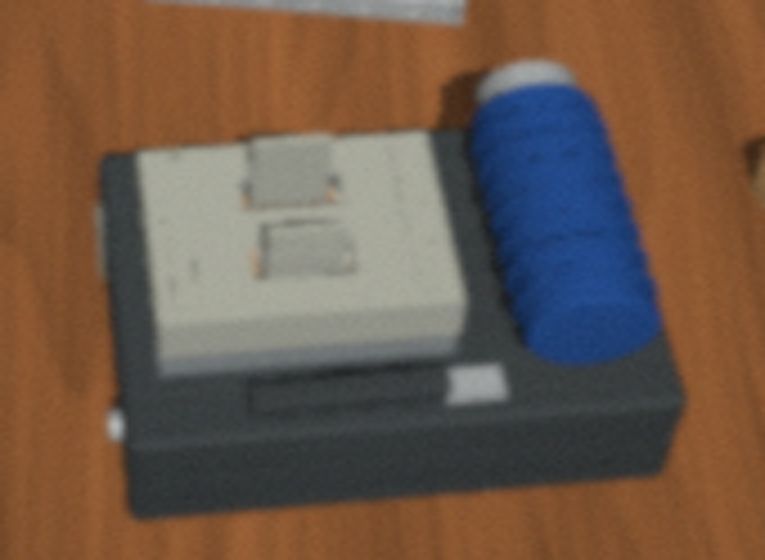

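The crop shows the two tabs on the cover and the chisel lying beside the housing. Only one cover is in view. Now I'll fit the tray and jar.

Run:
```python
from h import *
for n in ['scene','side']:
    z=np.load(n+'0.npz'); m=vision.camera_model(n); Q=cloud(z['d'],m,None)
    X,Y,Z=[Q[...,i] for i in range(3)]
    reg=(X>410)&(X<680)&(Y>20)&(Y<390)
    p=z['p'].astype(int); gray=(abs(p[...,0]-p[...,2])<30)
    for nm,mk in [('tray z3-30',reg&(Z>3)&(Z<30)&gray),('rim',reg&(Z>18)&(Z<30)&gray),('jar',reg&(Z>66)&(Z<90)&(Y>230))]:
        mk=mk.astype(np.uint8)
        k,l,st,_=cv2.connectedComponentsWithStats(mk)
        if k<2: continue
        i=1+st[1:,4].argmax(); P=Q[l==i] if nm!='rim' else Q[mk>0]
        r=cv2.minAreaRect(P[:,:2].astype(np.float32)); print(n,nm,len(P),r,np.median(P,0)); print(np.round(cv2.boxPoints(r),0).tolist())
```

```text
scene tray z3-30 10182 ((542.1701049804688, 200.10455322265625), (300.3116455078125, 205.597412109375), 81.59941864013672) [554.52871315 205.70902135   6.72589414]
[[419.0, 67.0], [622.0, 37.0], [666.0, 334.0], [462.0, 364.0]]
scene rim 1128 ((545.0726928710938, 199.55442810058594), (300.068115234375, 199.7005157470703), 81.57321166992188) [541.58848962 251.04024148  25.47145036]
[[424.0, 66.0], [622.0, 37.0], [666.0, 333.0], [468.0, 363.0]]
scene jar 561 ((528.1613159179688, 308.90631103515625), (52.251312255859375, 51.57181167602539), 48.41423797607422) [529.44905008 310.08077122  81.30608891]
[[492.0, 306.0], [530.0, 272.0], [565.0, 311.0], [526.0, 346.0]]
side tray z3-30 3728 ((544.9879150390625, 183.5037384033203), (278.4457092285156, 199.59169006347656), 81.7850341796875) [545.60862583 155.22612188   7.22871018]
[[426.0, 60.0], [624.0, 31.0], [664.0, 307.0], [466.0, 336.0]]
side rim 453 ((547.2993774414062, 198.37889099121094), (308.50701904296875, 199.6162872314453), 81.71112060546875) [533.87913683  67.50103631  24.59357804]
[[426.0, 60.0], [624.0, 31.0], [668.0, 337.0], [471.0, 365.0]]
side jar 1 ((509.82635498046875, 322.6574401855469), (0.0, 0.0), 0.0) [509.82634298 322.65744302  81.01376664]
[[510.0, 323.0], [510.0, 323.0], [510.0, 323.0], [510.0, 323.0]]
```

Emit:
{"method": "step_arm", "body": {
  "commands": [0,0,-10,0,0,0,0,0,-10,0,0,0,0,0,-10,0,0,0,-2.4,22.6,-10,0,0,-0.8,-2.4,22.6,-10,0,0,-1.64,-2.4,22.6,-10,0,0,-1.64,-2.4,22.6,-10,0,0,-1.64,-2.4,22.6,-10,0,0,-1.64,-2.4,22.6,-10,0,0,-1.64,-2.4,22.6,-10,0,0,-1.64,-2.4,22.6,-10,0,0,-1.64,-2.4,22.6,-10,0,0,-1.64,-2.4,22.6,-10,0,0,-1.64,-2.4,22.6,-10,0,0,-1.64,-2.4,22.6,-10,0,0,-1.64,-2.4,22.6,-10,0,0,-1.64],
  "grip": 8.5
}}

```text
t: 1.75
ee_pos: [500.8, -226.0, 330.2]
orientation: [-3.14, -0.0, 1.64]
force: [0.8, -0.3, -0.6]
grip_width: 85.2
```

Run:
```python
from h import *
for n in ['wrist','side']:
    p,d,m,s=grab(n,n+'1'); Q=cloud(d,m,s)
    X,Y,Z=[Q[...,i] for i in range(3)]
    reg=(X>390)&(X<560)&(Y>-310)&(Y<-140)
    mk=reg&(Z>174)&(Z<192); P=Q[mk]
    r=cv2.minAreaRect(P[:,:2].astype(np.float32)); print(n,'tabs',len(P),r,np.median(P,0)); print(np.round(cv2.boxPoints(r),1).tolist())
    for sg in (1,-1):
        T=P[(P[:,1]+226)*sg>0]; print(sg,len(T),T.mean(0),cv2.minAreaRect(T[:,:2].astype(np.float32)))
    mk=reg&(Z>138)&(Z<150)&(p.astype(int).sum(-1)>330); P=Q[mk]
    r=cv2.minAreaRect(P[:,:2].astype(np.float32)); print('top',len(P),r,np.median(P,0)); print(np.round(cv2.boxPoints(r),1).tolist())
```

```text
wrist tabs 607 ((499.94720458984375, -224.64950561523438), (40.221275329589844, 65.90882873535156), 4.096918106079102) [ 498.6146778  -198.94766126  184.2763855 ]
[[477.5, -193.1999969482422], [482.20001220703125, -259.0], [522.4000244140625, -256.1000061035156], [517.7000122070312, -190.3000030517578]]
1 305 [ 496.87088284 -195.42534939  183.29346452] ((497.7989196777344, -194.7924041748047), (40.0956916809082, 6.040284156799316), 4.096918106079102)
-1 302 [ 500.99589604 -253.95108391  183.36591929] ((502.0781555175781, -254.4564208984375), (40.21977233886719, 6.071369647979736), 4.231441974639893)
top 12425 ((494.5732727050781, -224.96424865722656), (138.7639617919922, 116.15367889404297), 4.1496405601501465) [ 476.84786743 -225.0131158   144.66487492]
[[421.20001220703125, -172.10000610351562], [429.6000061035156, -287.8999938964844], [568.0, -277.8999938964844], [559.5999755859375, -162.0]]
side tabs 181 ((501.62457275390625, -225.464111328125), (39.89256286621094, 69.84416198730469), 3.747201681137085) [ 501.22026799 -251.61613011  182.2785782 ]
[[479.3999938964844, -191.89999389648438], [484.0, -261.6000061035156], [523.7999877929688, -259.0], [519.2000122070312, -189.3000030517578]]
1 86 [ 499.25065229 -196.82559333  181.69857088] ((499.3432312011719, -195.5435791015625), (39.33962631225586, 9.91830062866211), 4.254210472106934)
-1 95 [ 503.39523041 -255.8842945   181.84704381] ((503.49920654296875, -254.75160217285156), (39.98190689086914, 10.711600303649902), 5.088020324707031)
top 2161 ((495.06500244140625, -225.80612182617188), (136.67355346679688, 121.04254150390625), 3.895348072052002) [ 483.33003902 -233.51928795  145.29881894]
[[422.79998779296875, -170.10000610351562], [431.0, -290.79998779296875], [567.4000244140625, -281.5], [559.0999755859375, -160.8000030517578]]
```

View pics/wrist1.png

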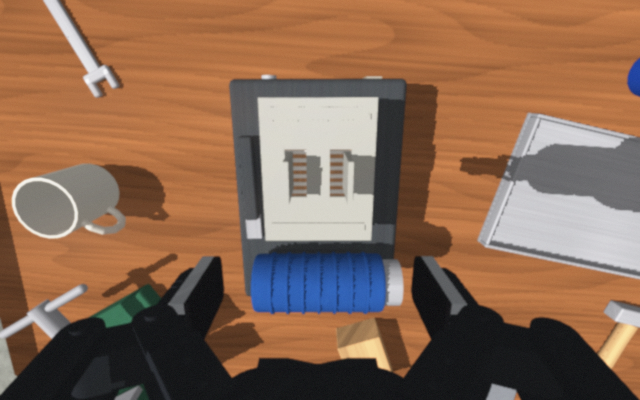

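The wrist view shows the two tabs at (298,174) and (340,174), lined up with the jaws, and the motor is clear of the fingers. I'll go down over the tabs.

Emit:
{"method": "step_arm", "body": {
  "commands": [0.1,0,4,0,0,0,0.1,0,8,0,0,0,0.1,0,11,0,0,0,0.1,0,13,0,0,0,0.1,0,14,0,0,0,0.1,0,14,0,0,0,0.1,0,14,0,0,0]
}}

```text
t: 2.55
ee_pos: [500.8, -225.1, 191.4]
orientation: [-3.141, 0.0, 1.638]
force: [0.8, 1.3, -0.5]
grip_width: 85.0
```

Run:
```python
from h import *
grab('wrist','wrist2'); p=grab('side','side2')[0]
c=p[200:340,240:440]; cv2.imwrite('pics/crop2.png',cv2.resize(c,None,fx=4,fy=4)[:,:,::-1])
print(sensors.observe()['ee_pos'],sensors.observe()['orientation'])
```

```text
[ 501.2160589  -225.28051499  191.88661229] [3.14119393e+00 7.61588786e-04 1.63818275e+00]
```

View pics/wrist2.png

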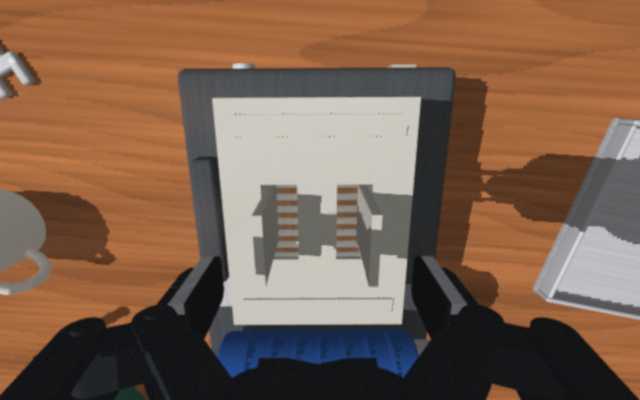

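View pics/crop2.png

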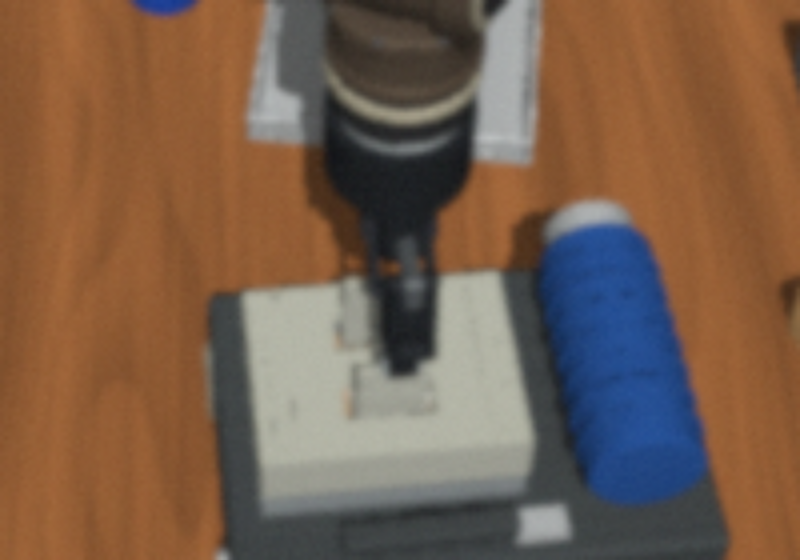

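The wrist view has the tabs centred between the fingers: (262..375)/2 gives 318, against a finger middle of 317. I'll go down to grasp height and then squeeze.

Emit:
{"method": "step_arm", "body": {
  "commands": [0,0,1.5,0,0,0,0,0,3,0,0,0,0,0,4,0,0,0,0,0,4.2,0,0,0,0,0,4.2,0,0,0,0,0,4.2,0,0,0]
}}

```text
t: 3.25
ee_pos: [501.6, -225.5, 150.7]
orientation: [3.14, 0.001, 1.638]
force: [0.2, 0.5, 0.1]
grip_width: 85.0
```

Emit:
{"method": "step_arm", "body": {
  "commands": [0,0,0,0,0,0,0,0,0,0,0,0,0,0,0,0,0,0,0,0,0,0,0,0,0,0,0,0,0,0,0,0,0,0,0,0,0,0,0,0,0,0,0,0,0,0,0,0,0,0,0,0,0,0,0,0,0,0,0,0],
  "grip": 3.5,
  "newtons": 32
}}

```text
t: 4.25
ee_pos: [502.4, -225.3, 153.0]
orientation: [3.137, 0.002, 1.639]
force: [-1.6, 2.8, 10.0]
grip_width: 41.5
```

Run:
```python
from h import *
p=grab('side','side3')[0]
c=p[200:340,240:440]; cv2.imwrite('pics/crop3.png',cv2.resize(c,None,fx=4,fy=4)[:,:,::-1])
print(sensors.observe())
```

```text
{'t': 4.3, 'joint_positions': array([-4.21917315e-01,  1.80504733e-01, -1.46595608e-01,  1.23869545e+00,
        5.43774675e-04, -4.89797802e-01]), 'joint_vel': array([-0.00150838,  0.0005855 ,  0.00016246,  0.00026808,  0.00043953,
       -0.00047216]), 'effort': array([ -1.00090742, -40.75911999,  31.43865466,  -1.28602378,
        -0.50916033,   0.12824306]), 'ee_pos': array([ 502.39801871, -225.33737719,  153.01855372]), 'orientation': array([3.13692422e+00, 1.87264364e-03, 1.63867380e+00]), 'force': array([-1.47262533,  2.13614456, 10.56329105]), 'wrist_torque': array([0.64044875, 0.37381877, 0.10367006]), 'grip_width': 41.31481234991123}
```

View pics/crop3.png

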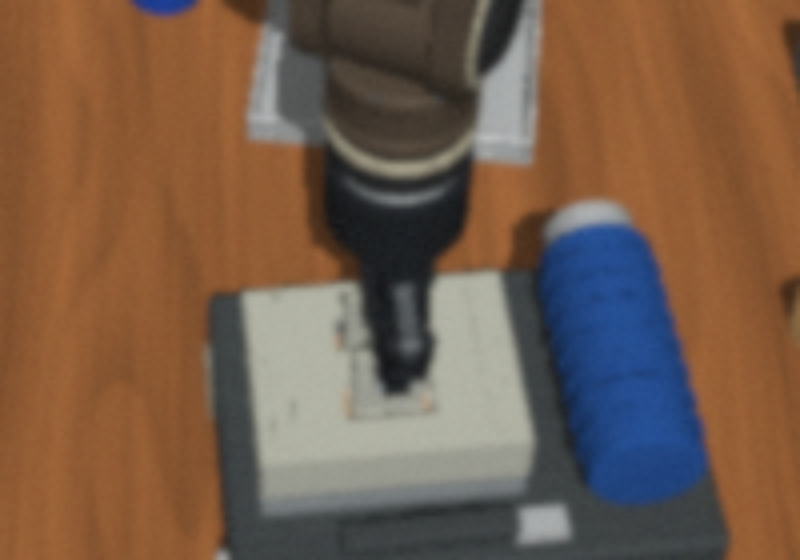

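The opening is 41 mm, so both tabs are squeezed home, and the cover is still down. I'll lift straight up.

Emit:
{"method": "step_arm", "body": {
  "commands": [0,0,-0.5,0,0,0,0,0,-1,0,0,0,0,0,-1.5,0,0,0,0,0,-2,0,0,0,0,0,-2.5,0,0,0,0,0,-3,0,0,0,0,0,-3.6,0,0,0,0,0,-4.3,0,0,0,0,0,-5,0,0,0,0,0,-6,0,0,0,0,0,-6,0,0,0,0,0,-6,0,0,0]
}}

```text
t: 5.5
ee_pos: [502.4, -225.3, 213.4]
orientation: [3.136, 0.002, 1.639]
force: [-0.2, 0.3, -2.5]
grip_width: 41.3
```

Run:
```python
from h import *
p=grab('side','side4')[0]
c=p[200:340,240:440]; cv2.imwrite('pics/crop4.png',cv2.resize(c,None,fx=4,fy=4)[:,:,::-1])
s=sensors.observe();print(s['ee_pos'],s['orientation'],s['force'],s['grip_width'])
```

```text
[ 502.13398534 -225.24511902  212.95183702] [3.13688256e+00 1.93564977e-03 1.63870767e+00] [-0.00675827  0.151047   -1.99389858] 41.01052017472202
```

View pics/crop4.png

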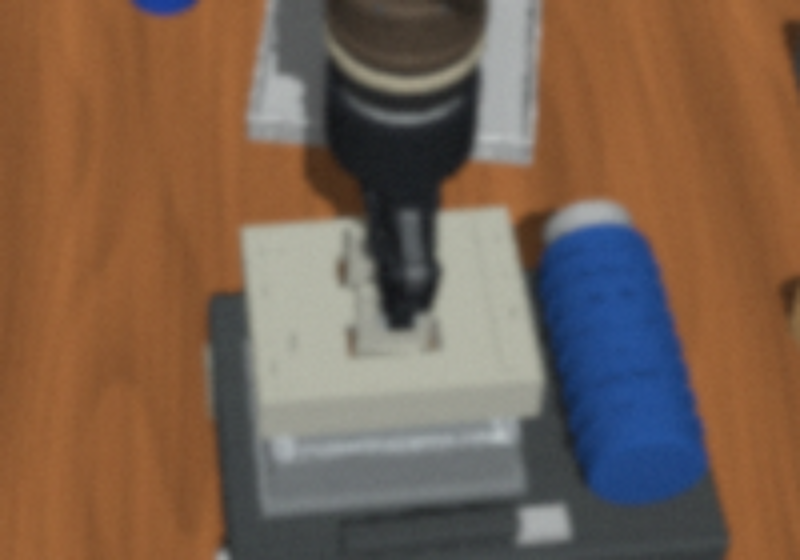

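The cover is clear of the housing, level and held. I'll raise it more, carry it to the tray and turn it to the tray's yaw of about -8.4°.

Emit:
{"method": "step_arm", "body": {
  "commands": [0,0,-1.5,0,0,0,0,0,-3,0,0,0,1,0.2,-4,0,0,0,3,0.5,-4,0,0,0.02,6,1,-4,0,0,0.04,9,1.5,-4,0,0,0.06,12,2,-4,0,0,0.08,15,2.5,-4,0,0,0.1,18,3,-4,0,0,0.12,21,3.5,-4,0,0,0.14,24,4,-4,0,0,0.16,27,4.5,-4,0,0,0.18,30,5,-4,0,0,0.2,32.5,5.4,-4,0,0,0.21,34.5,5.7,-4,0,0,0.215,35.5,5.8,-4,0,0,0.215,35.5,5.8,-4,0,0,0.215,35.5,5.8,-4,0,0,0.215]
}}

```text
t: 7.35
ee_pos: [535.5, 132.6, 252.4]
orientation: [3.137, 0.001, 1.424]
force: [0.1, 1.2, -1.6]
grip_width: 40.7
```

Run:
```python
from h import *
for n in ['scene','side']:
    p,d,m,s=grab(n,n+'5'); Q=cloud(d,m,s)
    X,Y,Z=[Q[...,i] for i in range(3)]
    light=(p.astype(int).sum(-1)>330)
    reg=(X>430)&(X<640)&(Y>50)&(Y<220)
    mk=reg&(Z>205)&(Z<255)&light; P=Q[mk]
    print(n,len(P), cv2.minAreaRect(P[:,:2].astype(np.float32)),np.median(P,0), cv2.boxPoints(cv2.minAreaRect(P[:,:2].astype(np.float32))).round().tolist())
s=sensors.observe();print(s['ee_pos'],s['orientation'],s['force'],s['grip_width'])
```

```text
scene 3410 ((532.543701171875, 133.3348388671875), (118.975341796875, 150.69688415527344), 81.8548583984375) [554.84052868 151.69575543 244.49710738] [[450.0, 85.0], [599.0, 64.0], [616.0, 182.0], [466.0, 203.0]]
side 1959 ((534.9615478515625, 131.06808471679688), (124.75444030761719, 149.9678955078125), 81.68961334228516) [530.89273754 102.39012464 243.93810391] [[452.0, 80.0], [600.0, 59.0], [618.0, 182.0], [470.0, 204.0]]
[535.59607722 132.10756814 252.59297362] [3.13660632e+00 1.22313187e-03 1.42277586e+00] [-0.01892456 -0.90223231 -3.12770447] 40.88822814464034
```

View pics/scene5.png

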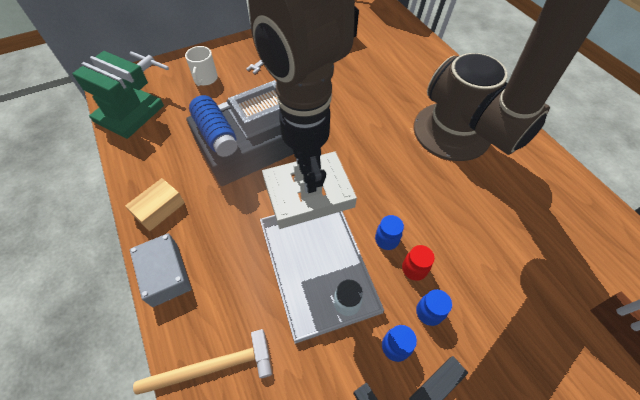

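View pics/side5.png

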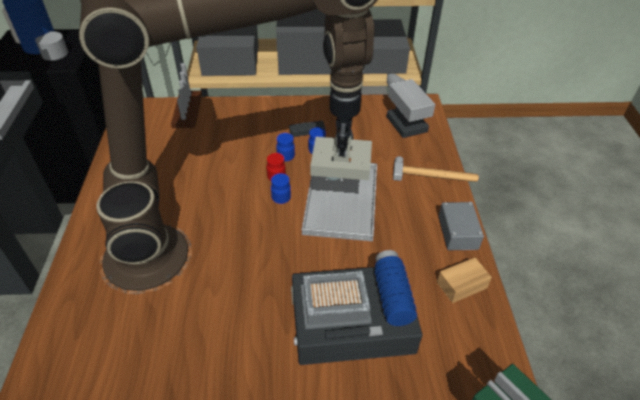

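The scene view shows the cover level over the tray's empty end and the jar untouched at (349,293). The measured cover centre is (534,132) at yaw -8.2°, which fits inside the walls. I'll lower it.

Emit:
{"method": "step_arm", "body": {
  "commands": [0,0,1,0,0,0,0,0,3,0,0,0,0,0,5,0,0,0,0,0,7,0,0,0,0,0,9,0,0,0,0,0,11,0,0,0,0,0,13,0,0,0,0,0,15,0,0,0,0,0,17,0,0,0,0,0,18.5,0,0,0,0,0,19.3,0,0,0,0,0,19.7,0,0,0,0,0,19.7,0,0,0,0,0,19.7,0,0,0]
}}

```text
t: 8.85
ee_pos: [537.0, 131.7, 56.3]
orientation: [3.136, 0.001, 1.423]
force: [0.8, 0.4, -2.7]
grip_width: 40.8
```

Emit:
{"method": "step_arm", "body": {
  "commands": [0,0,0.2,0,0,0,0,0,0.4,0,0,0,0,0,0.6,0,0,0,0,0,0.8,0,0,0,0,0,0.8,0,0,0,0,0,0.8,0,0,0]
}}

```text
t: 9.45
ee_pos: [537.2, 131.7, 48.3]
orientation: [3.135, 0.001, 1.423]
force: [-0.4, 0.6, -2.4]
grip_width: 40.9
```

Run:
```python
from h import *
p=grab('side','side6')[0]
c=p[110:250,250:420]; cv2.imwrite('pics/crop6.png',cv2.resize(c,None,fx=4,fy=4)[:,:,::-1])
s=sensors.observe();print(s['ee_pos'],s['orientation'],s['force'],s['grip_width'])
```

```text
[537.17007856 131.7055284   48.32757515] [3.13535934e+00 7.25474463e-04 1.42256048e+00] [ 0.51683941 -0.14329175 -2.12191886] 40.93137405745943
```

View pics/crop6.png

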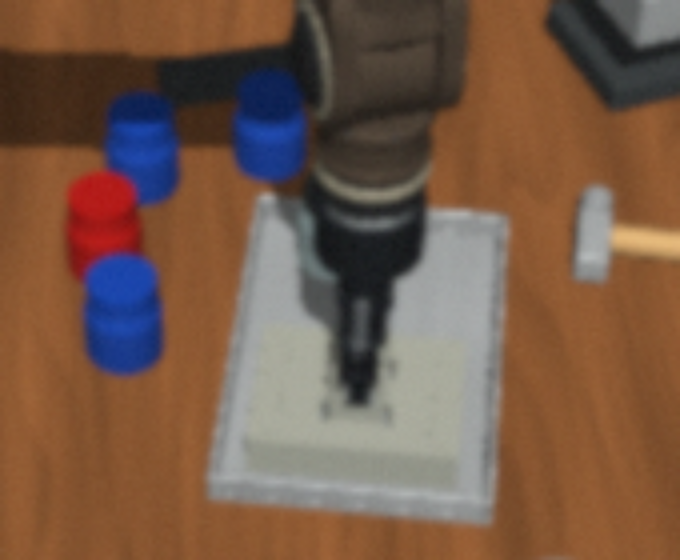

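The crop shows the cover inside the tray walls. The force is still about its weight, so it isn't down yet. I'll continue in small steps.

Emit:
{"method": "step_arm", "body": {
  "commands": [0,0,0.1,0,0,0,0,0,0.2,0,0,0,0,0,0.2,0,0,0]
}}

```text
t: 9.8
ee_pos: [537.3, 131.8, 48.2]
orientation: [3.134, 0.0, 1.423]
force: [-5.6, -1.5, 10.8]
grip_width: 40.9
```

Emit:
{"method": "step_arm", "body": {
  "commands": [0,0,0.1,0,0,0,0,0,0.2,0,0,0,0,0,0.2,0,0,0]
}}

```text
t: 10.1
ee_pos: [537.4, 131.7, 48.2]
orientation: [3.133, -0.0, 1.423]
force: [-5.9, -1.9, 14.7]
grip_width: 41.1
```

Contact is made, with 11–15 N upward. I'll release and retreat straight up.

Emit:
{"method": "step_arm", "body": {
  "commands": [0,0,0,0,0,0,0,0,0,0,0,0,0,0,0,0,0,0,0,0,0,0,0,0,0,0,0,0,0,0,0,0,0,0,0,0,0,0,0,0,0,0,0,0,0,0,0,0],
  "grip": 8.5
}}

```text
t: 10.9
ee_pos: [537.4, 131.8, 48.1]
orientation: [3.133, -0.0, 1.423]
force: [0.8, -0.4, 0.4]
grip_width: 85.1
```

Run:
```python
from h import *
p=grab('wrist','wrist7')[0]
s=sensors.observe();print(s['ee_pos'],s['orientation'],s['force'],s['grip_width'])
```

```text
[537.36431518 131.76914063  48.12163936] [ 3.13293722e+00 -1.32290335e-04  1.42265145e+00] [-0.39336132 -0.10498976 -0.34126192] 85.34920803582156
```

View pics/wrist7.png

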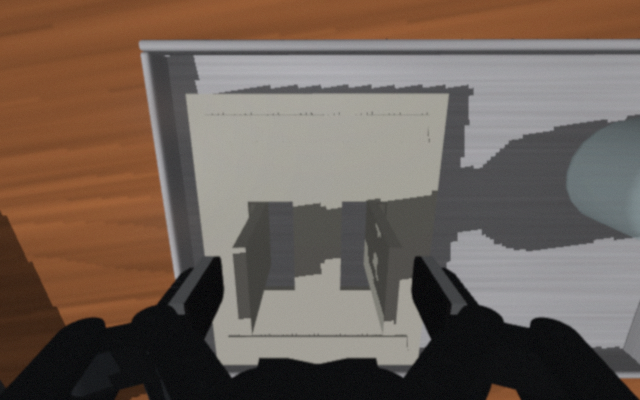

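The fingers are clear of both tabs, at x = 240 and 390. The cover sits parallel to the tray, and the jar is upright at (610,180). I'll go up.

Emit:
{"method": "step_arm", "body": {
  "commands": [0,0,-1,0,0,0,0,0,-3,0,0,0,0,0,-6,0,0,0,0,0,-10,0,0,0,0,0,-14,0,0,0,0,0,-18,0,0,0,0,-8,-20,0,0,0,0,-8,-20,0,0,0,0,-12,-20,0,0,0,0,-12,-20,0,0,0,0,-12,-20,0,0,0,0,-12,-20,0,0,0]
}}

```text
t: 12.15
ee_pos: [417.7, 149.7, 247.5]
orientation: [3.132, -0.0, 1.423]
force: [0.6, -0.3, -0.3]
grip_width: 85.2
```

Run:
```python
from h import *
th=np.radians(-8.4);c=np.array([545,200.])
for n in ['scene','side','wrist']:
    p,d,m,s=grab(n,n+'8'); Q=cloud(d,m,s)
    X,Y,Z=[Q[...,i] for i in range(3)]
    reg=(X>430)&(X<640)&(Y>50)&(Y<220)
    P=Q[reg&(Z>33)&(Z<45)]
    if len(P)<50: continue
    A=np.c_[P[:,:2],np.ones(len(P))]; k=np.linalg.lstsq(A,P[:,2],rcond=None)[0]
    print(n,len(P),cv2.minAreaRect(P[:,:2].astype(np.float32)),'z',np.median(P[:,2]),'tilt deg',np.degrees(np.hypot(*k[:2])))
    J=Q[(X>470)&(X<590)&(Y>250)&(Y<370)&(Z>66)&(Z<95)]
    if len(J)>20: print('jar',cv2.minAreaRect(J[:,:2].astype(np.float32)),np.median(J[:,2]))
s=sensors.observe();print(s['t'],s['ee_pos'],s['force'])
```

```text
scene 2476 ((534.3653564453125, 132.56044006347656), (117.78070068359375, 150.4178924560547), 81.70648956298828) z 40.47642833556648 tilt deg 0.3039606792408159
jar ((527.951416015625, 308.7162780761719), (51.14458084106445, 51.71218490600586), 36.15656661987305) 81.28109711589826
side 1285 ((537.15966796875, 131.9164276123047), (127.34093475341797, 149.9236297607422), 81.05223083496094) z 40.426678331182075 tilt deg 0.41011595016206753
jar ((530.4286499023438, 303.09783935546875), (57.21625518798828, 49.278682708740234), 86.77127838134766) 80.47919409817916
wrist 9466 ((535.3411254882812, 132.8152618408203), (116.18600463867188, 152.05604553222656), 81.63980865478516) z 39.64942360277476 tilt deg 0.09458462100446091
jar ((527.6971435546875, 307.66888427734375), (52.966148376464844, 51.91233825683594), 32.03581619262695) 80.25161643020152
12.3 [417.73229564 149.58227547 246.80617897] [-0.68333768 -0.72766354 -0.12899461]
```

View pics/scene8.png

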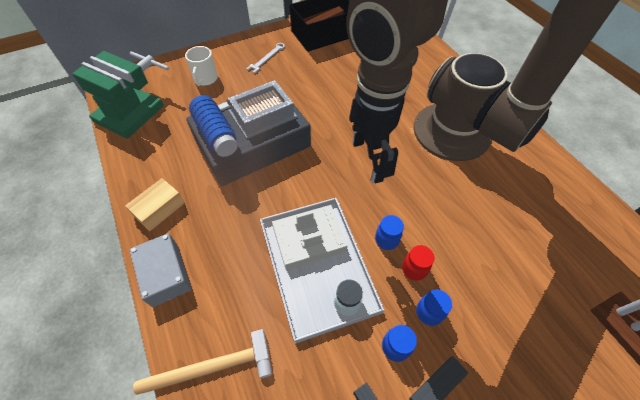

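View pics/side8.png

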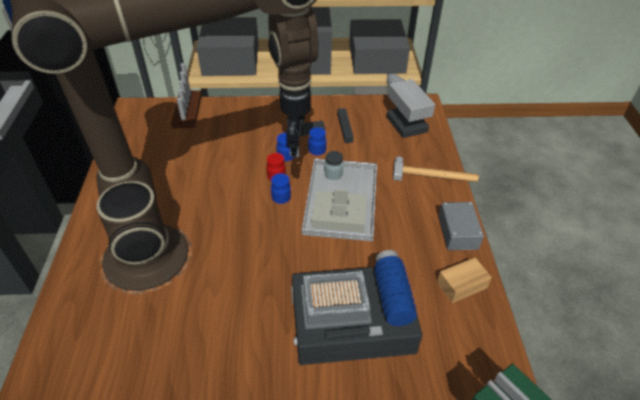

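Both views show the cover flat in the tray (scene (312,240)) and the jar standing unmoved at (349,293). The housing is open and the arm is clear of everything, so I'll hand in.

```bash
python3 -c "
from plant import job_done; print(job_done())"
```

```text
the job is handed in; nothing more can be done
None
```

The filter housing is open: the cover is off and lying flat in the empty part of the tray, and the jar is still standing where it was. I handed the job in at about 12.3 s of the 42 s limit; `job_done()` gives no verdict.

- **What I did:** I squeezed both tabs with 32 N until the opening read about 41 mm, with the cover still down. I then lifted it straight up, carried it across, and turned it to match the tray. I lowered it until it touched (11–15 N), opened the fingers and moved the arm away.
- **Cover:** its flat top is at z ≈ 40 mm, which puts the skirt on the 5 mm tray floor. Measured tilt is 0.1–0.4°, and its centre is about 68 mm from the tray's middle towards -y.
- **Jar:** the scene camera has it at (528, 309) both before and after, so it has not moved.
- **Arm:** after moving away it touches nothing, with force readings of about 1 N or less (noise).

No check failed. The cameras disagree by about 3 mm on the cover's position, which is well inside the tolerance. The side camera puts the jar about 6 mm nearer in y than the others. It had only a hidden view of the jar at the start, so I relied on the scene camera for that check.

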